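# Hook the missing arm into the pole rack and press it home

### The arm

A 6-joint arm with a two-finger parallel gripper is mounted at the origin on the work surface. World frame = base frame: x ahead of the robot, y to its left, z up, the work surface at z = 0. Lengths are in m, angles in rad, forces in N, time in s.
With the tool pointing down it reaches from about 0.4 to 0.825 m from the base axis. Payload 7 kg.
Tool frame: the origin (TCP) lies midway between the tips of the shut fingers; the grasp point (between the pads) lies arm.tcp_to_grasp behind it (arm.tcp_to_grasp is the distance from the TCP to the grasp point, in m); x points along the fingers, z is the direction in which the jaws open and shut, and the axes are right-handed (so a half turn about x gives the same grasp; the last joint's range is limited). The gripper opens to 85 mm and grips with 20 to 120 N. Pads are 22 mm wide; open, the fingers measure 114 mm over their backs; the gripper's body (76 mm by 85 mm) begins 54 mm behind the grasp point. The pads swing forward as they close: fully open they stand 13 mm farther back than shut.
Start: joints at [-0.891, 0.359, 0.012, 0, -1.224, -0.288], TCP at [0.258, -0.624, 0.231] pointing down, gripper open.
Joint ranges: [-3.07, 3.07], [-1.43, 2.12], [-1.02, 1.25], [-3.03, 1.67], [-3.05, -0], [-3.03, 3.03]. Speed limits (rad/s): [2.39, 2.39, 3.01, 3.14, 3.14, 3.14].

### API

Orientations are given as [roll, pitch, yaw] about the fixed x, y, z axes, in that order (R = Rz(yaw) Ry(pitch) Rx(roll)).
In Python, from plant import arm gives the robot as it stands.
- The arm moves only by the shell command python3 -m creep 'ROWS' [FORCE]. ROWS is JSON, one flat list of numbers, 7 for each row, row after row: the shift along the world's x, y, z in mm, then the turn, a rotation vector about the world's x, y, z in degrees, then the finger opening in mm, from 0 to 85.4. In form: [tx, ty, tz, ax, ay, az, gripper, tx, ty, tz, ax, ay, az, gripper, ...]. A call has 1 to 10 rows; each row is the pose to reach, as a shift and turn from the pose commanded when the call began; what a row does not reach only later rows make up. A row lasts 1/10 s, in which the tool goes at most 50 mm and 8.59 degrees, less where a joint would pass 70% of its speed; a pose out of reach is approached as far as the arm can. A call with a gripper value outside its range is refused whole. The fingers move at their own pace and stop on an object; FORCE is the grip in N (left out, the last holds). Time passes only in rows, so rows that repeat a pose let the fingers close. It gives the time, the measured TCP pose, the force and the opening at its end, in the units of the state.
- arm.sense(): the state, without advancing time (a new reading comes with each control period).
- arm.get_image(name): name is "scene" or "top" or "wrist"; returns a dict with "img" (420x560x3 uint8, blue, green, red), "intrinsics" (3x3 intrinsics, pixels), "T" (4x4, takes a point from camera to world coordinates); the wrist camera has in their place "tool_from_camera" (4x4, takes a point from camera to tool coordinates, whose origin is the TCP and whose axes are the tool frame's). Camera axes: x right, y up, looking along -z (the intrinsics and any distortion apply to the point x, -y, -z); pixel columns grow to the right and rows downward; lengths in m; the calibration is good to about 2 mm. A picture is of the moment at which its call begins: read the wrist's pose just before it. There is no depth.
- arm.sign_off(): hands the job in, once; it reports no verdict.
The state is a dict: "time_s": time; "q": joint angles; "dq": joint speeds; "effort": joint torques, N m; "eef_pos": TCP position; "ee_rot": TCP orientation; "ft_force": force on the tool from outside, world axes, zero at the start; "torque": the same for the moment, N m; "grip_width": finger opening in m.
Only numpy, scipy, OpenCV 4.12 (cv2) and the standard library are available. Lean on these libraries where they do the work, as an engineer would, in place of code of your own. Each camera call takes 0.05 s, during which the arm holds its last target.

### The job

The small rattan-pole rack on the bench has lost one of its two arms: take the loose arm that has two hooks on its plate, hook both of them into the slots of the empty upright, level with the arm that hangs on the other upright, and press it down close to its plate until it is fully home and the spring catch has snapped out over the plate's top edge. Feel for the slots, because the uprights are clamped at a slightly different height each time, and press firmly but without forcing the rack. Leave everything else on the bench where it is.

Things in the scene. Friction and masses are not known exactly. Their poses are not given: they have to be found in the camera images.
- pole_arm: The loose arm to hang, bare steel, 0.5 kg, standing as it will hang (same axes as rack_base). Level tube 30 wide (y), 60 high, x -156 to -6, end stop 80 high at x -160. Upright plate x -6 to 0, 44 wide, 94.5 high, with an opening 12 wide from z 77.5 to 91 below its top edge. Two hooks on its rear. Origin: middle of the bottom edge of the plate's rear face; x from tip to plate, z up.
- hooks (a point): On the loose arm at pole_arm (10, 0, 46): lower rear end of the upper hook. Each of the two hooks is 7 wide and 10 long: a neck x 0 to 5, 12 high (z 16 to 28 and 61 to 73), ending in a lip x 5 to 10 that is as high and also reaches 15 below the neck (z 1 to 28 and 46 to 73).
- tube_mid (a point): On the top face of the loose arm's tube, on its centre line, 65 in front of the plate's front face (pole_arm at -71, 0, 60): a good place to hold the tube from above, across its 30 mm width.
- rack_base: Foot of the rack: plate 150 by 360 by 10, fixed. Origin on the bench midway between the uprights, x away from the rack's front. Two slotted uprights, 40 wide, front faces at x -20, centred on y +130 (holds its arm) and y -130 (empty), tops z 268 at their lowest. Joined, raised 3 to 13 in the sockets and clamped: the amount is not measured. Forces over 150 N in all between arm and rack bend it.
- top_slot (a point): Lower end of the top slot of the empty upright, at its front face, if the uprights are at their lowest (rack_base -20, -130, 211); truly 3 to 13 higher. Sheet 4 thick; four slots 10 wide, 29 high, pitch 45; the arm belongs in the upper two. The hooks enter, straight along x, only while the arm is 15 to 17 above home; then it goes down until the necks rest on the slots' lower ends.
- seat (a point): Place of pole_arm's origin when home, if the uprights are at their lowest (rack_base -20, -130, 150; same axes). x and y are true; the true home height is 3 to 13 higher, as with the slots.
- catch (a joint): Catch over the empty upright's top slot: a nose 8 wide, 5 proud of the face, sloping top, flat underside. 0 = out, grows (m) as pushed in. As the arm goes down, the strip above the plate's opening pushes it in; at home (within 1.5) it snaps out over the plate's top edge, then a hard stop. Takes 10 to 20 N down on the tube close to the plate; the weight alone does not; far out the hooks jam.
- spare_arm: Another loose arm, of a different rack, to be left alone: a round bar 28 thick, plate 55 high with one straight stub. Origin: the middle of the bottom edge of its plate's rear face.
- stapler: A pneumatic staple gun lying on the bench, about 190 long, 125 high. Leave it.
- staple_tray: A round bowl with staples, 136 across, 45 high. Leave it.
- shears: Hand shears lying flat, about 160 long. Leave them.
- sticks: Three short rattan sticks bound together, 165 long, 37 high. Leave them.
- lamp_frame: A round open rattan frame, 172 across, 150 high. Leave it.
Not all that is in view belongs to the job. Leave any blue look-alike of the pole_arm alone.

How it is judged:
By the outcome, as a careful person would: the job done as asked, in the order asked, and still so for the second after the job is handed in, with the robot touching nothing.
It also fails if it takes over 72 s, if anything falls off the work surface, if the arm or the gripper's body presses on something with over 40 N, if the wrist force passes 120 N, or if a joint passes its speed limit or range.

## Working session

There is one attempt and no reset: what is moved stays moved. The work goes in short steps, Python scripts to look and compute and a shell command to move; the robot and the scene stay as the last step left them, time stands still between calls to the robot, and variables do not carry over. Pictures are saved under pics/ and viewed, and the job is handed in when it is done.

```bash
mkdir -p pics; ls
python3 - <<'E'
from plant import arm
import cv2,numpy as np
s=arm.sense();print(s['time_s'],s['eef_pos'],s['ee_rot'],s['ft_force'],s['grip_width'],arm.tcp_to_grasp)
for n in ['scene','top','wrist']:
    d=arm.get_image(n);cv2.imwrite(f'pics/{n}0.png',d['img']);print(n,np.round(d['intrinsics'],1).tolist(),np.round(d.get('T',d.get('tool_from_camera')),4).tolist(),[k for k in d])
E
```

```text
pics
0.0 [ 0.25753072 -0.62341369  0.23036384] [0.0825334  1.56911592 2.04498402] [-0.55631534  0.03870525 -0.15351185] 0.08495472825849648 0.0187
scene [[503.3, 0.0, 274.1], [0.0, 503.3, 213.1], [0.0, 0.0, 1.0]] [[-0.7121, -0.5977, 0.3684, 1.0383], [0.702, -0.6146, 0.3598, 0.4923], [0.0114, 0.5149, 0.8572, 1.5025], [0.0, 0.0, 0.0, 1.0]] ['img', 'intrinsics', 'T']
top [[416.0, 0.0, 277.4], [0.0, 416.0, 207.7], [0.0, 0.0, 1.0]] [[-0.0067, 0.9981, -0.0608, 0.343], [-1.0, -0.007, -0.005, -0.0704], [-0.0055, 0.0608, 0.9981, 1.6915], [0.0, 0.0, 0.0, 1.0]] ['img', 'intrinsics', 'T']
wrist [[322.3, 0.0, 283.8], [0.0, 322.3, 208.9], [0.0, 0.0, 1.0]] [[0.001, 0.315, -0.9491, -0.1431], [-0.0002, 0.9491, 0.315, 0.0813], [1.0, -0.0001, 0.001, 0.001], [0.0, 0.0, 0.0, 1.0]] ['img', 'intrinsics', 'tool_from_camera']
```

View pics/scene0.png

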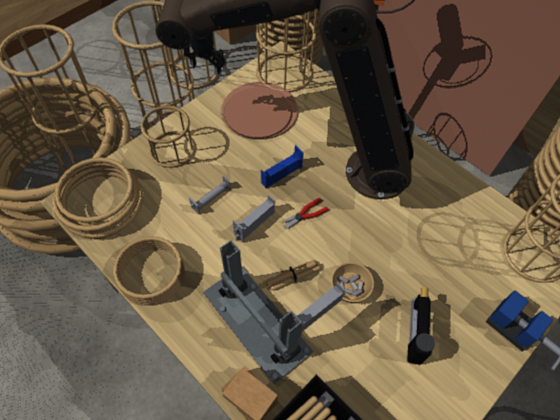

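View pics/top0.png

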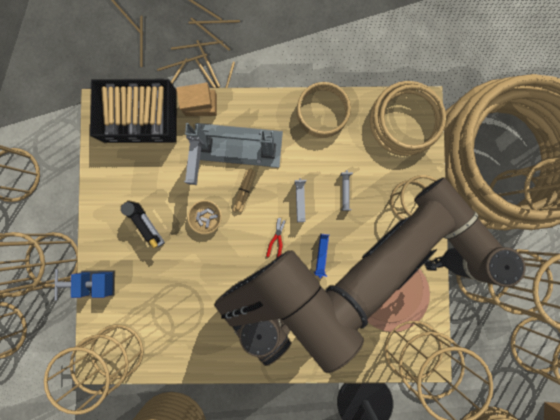

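View pics/wrist0.png

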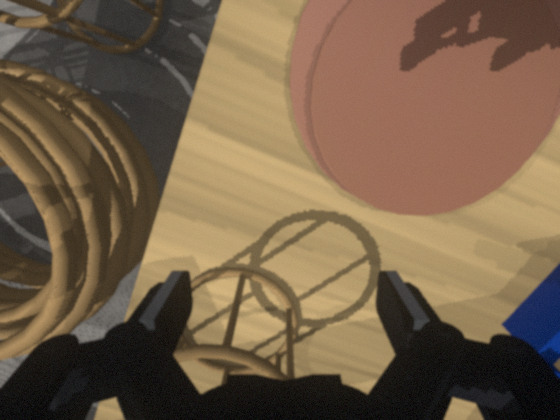

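The top view shows three loose arms: grey at (300,200), thinner grey at (345,190) and blue at (322,255). The rack is at about (235,145), with the empty upright near (268,140). I'll enlarge these next.

Run:
```python
import cv2,numpy as np
t=cv2.imread('pics/top0.png');s=cv2.imread('pics/scene0.png')
a=cv2.resize(t[105:285,170:370],None,fx=3.3,fy=3.3,interpolation=cv2.INTER_CUBIC)
b=cv2.resize(s[140:260,180:340],None,fx=5,fy=5,interpolation=cv2.INTER_CUBIC)
c=cv2.resize(s[230:380,195:345],None,fx=4,fy=4,interpolation=cv2.INTER_CUBIC)
cv2.imwrite('pics/ct.png',a);cv2.imwrite('pics/cs.png',b);cv2.imwrite('pics/cr.png',c)
```

```text
(no output)
```

View pics/ct.png

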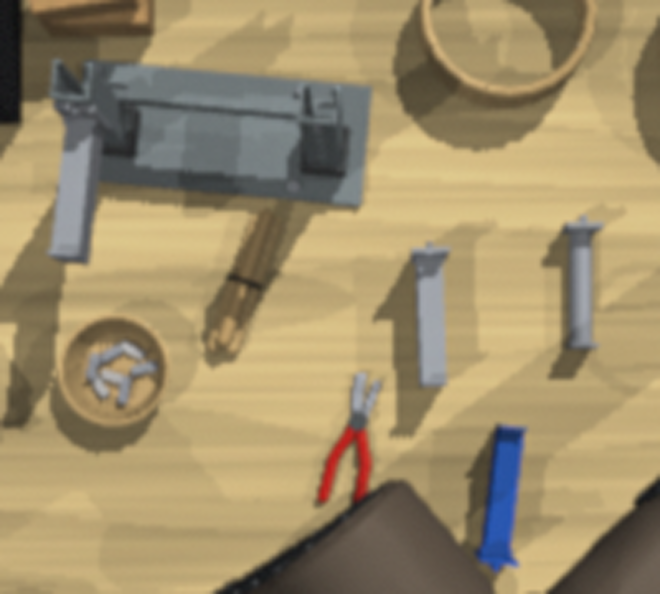

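View pics/cs.png

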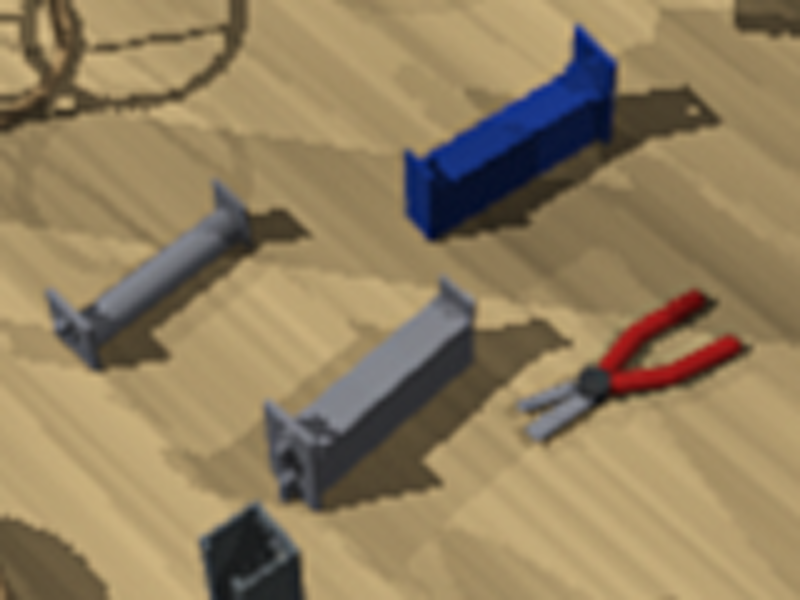

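View pics/cr.png

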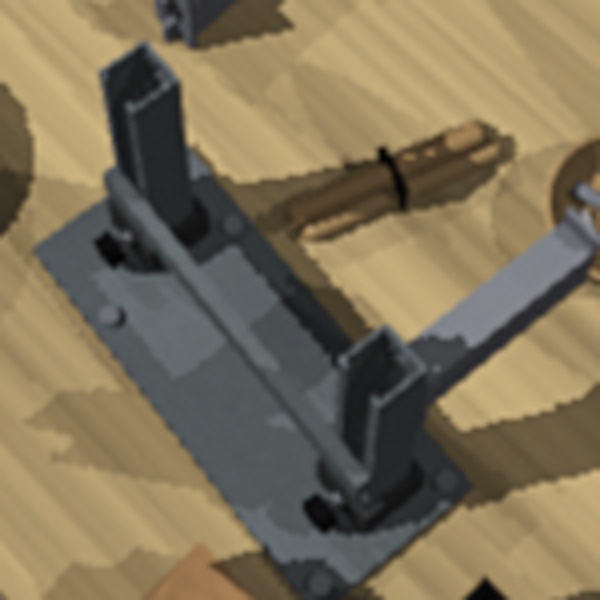

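```bash
cat > h.py <<'E'
import cv2,numpy as np
from plant import arm
from scipy.spatial.transform import Rotation as Rn
def ray(d,u,v,T=None):
    K=d['intrinsics'];T=d['T'] if T is None else T
    c=np.array([(u-K[0,2])/K[0,0],-(v-K[1,2])/K[1,1],-1]);return T[:3,3],T[:3,:3]@c
def pl(d,u,v,z,T=None):
    o,r=ray(d,u,v,T);return (o+r*(z-o[2])/r[2])[:3]
def px(d,p,T=None):
    K=d['intrinsics'];T=d['T'] if T is None else T
    c=np.linalg.inv(T)@np.r_[p,1];return K[0,0]*c[0]/-c[2]+K[0,2],K[1,1]*-c[1]/-c[2]+K[1,2]
def wristT(d,s):
    T=np.eye(4);T[:3,:3]=Rn.from_euler('xyz',s['ee_rot']).as_matrix();T[:3,3]=s['eef_pos'];return T@d['tool_from_camera']
E
python3 - <<'E'
from h import *
d=arm.get_image('top');sc=arm.get_image('scene')
f=lambda x,y,z:np.round(pl(d,170+x/3.3-.5,105+y/3.3-.5,z)*1000,1)
print('tube top corners plate end',f(416,268,.06),f(442,268,.06),'tip',f(420,382,.08),f(446,382,.08))
print('plate top',f(412,252,.0945),f(448,248,.0945))
print('base R',f(372,87,.01),f(360,207,.01),'L front',f(80,182,.01),'Lback',f(85,62,.01))
g=lambda x,y,z:np.round(pl(sc,180+x/5-.5,140+y/5-.5,z)*1000,1)
print('scene plate top',g(268,405,.0945),g(320,445,.0945), 'tip top',g(445,282,.08),g(474,312,.08))
g=lambda x,y,z:np.round(pl(sc,195+x/4-.5,230+y/4-.5,z)*1000,1)
print('base scene',g(35,250,.01),g(300,585,.01),g(470,488,.01),g(200,150,.01))
print('upr top scene front edge',g(143,43,.276),g(178,80,.276),'back',g(103,72,.276))
print('upr2 scene',g(385,327,.276),g(425,368,.276))
h=lambda x,y,z:np.round(pl(d,170+x/3.3-.5,105+y/3.3-.5,z)*1000,1)
print('upr top',h(303,120,.276),h(340,124,.276))
E
```

```text
tube top corners plate end [ 528.5 -134.3   60. ] [ 528.3 -165.3   60. ] tip [ 391.7 -136.9   80. ] [ 391.5 -167.4   80. ]
plate top [ 543.4 -128.4   94.5] [ 547.8 -170.5   94.5]
base R [760.4 -83.7  10. ] [610.4 -67.8  10. ] L front [644.2 278.4  10. ] Lback [794.7 273.   10. ]
scene plate top [ 547.7 -171.2   94.5] [ 543.8 -126.1   94.5] tip top [ 393. -166.   80.] [ 395.8 -135.4   80. ]
base scene [761.1 -83.2  10. ] [792.2 247.9  10. ] [652.9 286.   10. ] [609.1 -55.8  10. ]
upr top scene front edge [658.8 -44.6 276. ] [660.8  -6.8 276. ] back [693.3 -47.  276. ]
upr2 scene [685.4 214.6 276. ] [686.6 251.1 276. ]
upr top [660.   -9.4 276. ] [655.5 -47.9 276. ]
```

The arm to use is the grey box-tube one at top (300,200). It has a rectangular tube, a tall plate with an opening and two hooks, facing +x. The one at (345,190) is the round spare arm, and (322,255) is the blue look-alike. Next I'll work out the move above it.

Run:
```python
from h import *
s=arm.sense();R=Rn.from_euler('xyz',s['ee_rot']).as_matrix();print(R.round(3))
for yaw in (1,):
    G=Rn.from_euler('z',yaw,degrees=True).as_matrix()@np.array([[0,-1,0],[0,0,1],[-1,0,0]])
    print(Rn.from_matrix(G@R.T).as_rotvec(degrees=True).round(2))
print((np.array([.474,-.150,.25])-s['eef_pos'])*1000)
```

```text
[[-0.    -0.924 -0.382]
 [ 0.001 -0.382  0.924]
 [-1.     0.     0.001]]
[-4.000e-02 -2.000e-02 -2.144e+01]
[216.3753626  473.66521237  19.16363222]
```

```bash
python3 -m creep '[216,474,30,0,0,-21.4,85,216,474,30,0,0,-21.4,85,216,474,30,0,0,-21.4,85,216,474,30,0,0,-21.4,85,216,474,30,0,0,-21.4,85,216,474,30,0,0,-21.4,85,216,474,30,0,0,-21.4,85,216,474,30,0,0,-21.4,85,216,474,30,0,0,-21.4,85,216,474,30,0,0,-21.4,85]'; python3 -m creep '[0,0,0,0,0,0,85,0,0,0,0,0,0,85]'
python3 - <<'E'
from h import *
s=arm.sense();d=arm.get_image('wrist');cv2.imwrite('pics/w1.png',d['img']);t=arm.get_image('top');cv2.imwrite('pics/t1.png',t['img']);t=arm.get_image('scene');cv2.imwrite('pics/s1.png',t['img'])
print(s['time_s'],s['eef_pos'],s['ee_rot'],s['ft_force'],s['q'])
E
```

```text
time_s: 1.25
eef_pos: [0.4641, -0.1697, 0.2604]
ee_rot: [-1.527, 1.57, 0.062]
ft_force: [0.8, -0.8, -0.4]
grip_width: 0.0849
time_s: 1.45
eef_pos: [0.4642, -0.1705, 0.26]
ee_rot: [-1.166, 1.571, 0.426]
ft_force: [-0.5, -0.2, 0.3]
grip_width: 0.0851
1.45 [ 0.46415595 -0.17047585  0.25998251] [-1.16587696  1.57066819  0.42636934] [-0.52233521 -0.24400418  0.33971572] [ 4.63139471e-02  3.84379938e-02 -3.29293558e-01 -5.09445791e-05
 -1.20294578e+00 -1.59564198e+00]
```

View pics/w1.png

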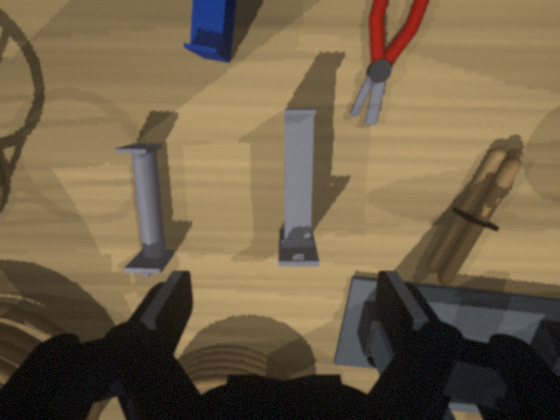

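Run:
```python
import cv2
a=cv2.imread('pics/w1.png')
cv2.imwrite('pics/w1c.png',cv2.resize(a[95:275,240:360],None,fx=3.3,fy=3.3,interpolation=cv2.INTER_CUBIC))
cv2.imwrite('pics/w1r.png',cv2.resize(a[260:400,330:560],None,fx=3.4,fy=3.4,interpolation=cv2.INTER_CUBIC))
a=cv2.imread('pics/t1.png')
cv2.imwrite('pics/t1r.png',cv2.resize(a[115:205,175:295],None,fx=6.6,fy=6.6,interpolation=cv2.INTER_CUBIC))
```

```text
(no output)
```

View pics/w1c.png

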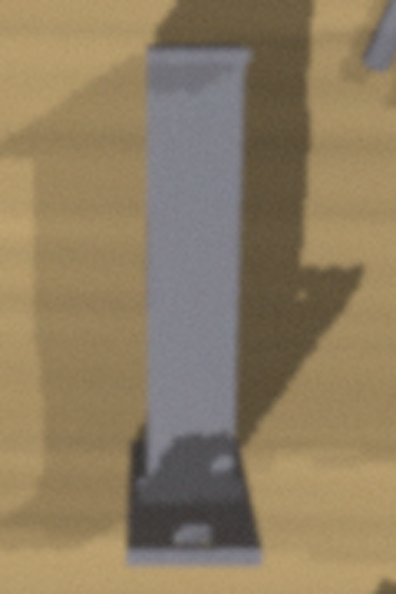

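View pics/t1r.png

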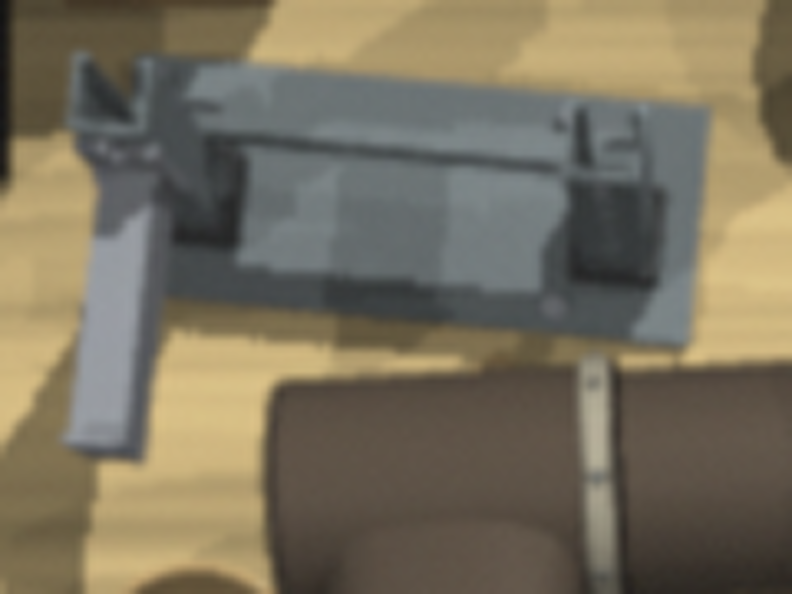

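Run:
```python
from h import *
s=arm.sense();d=arm.get_image('wrist');T=wristT(d,s)
f=lambda x,y,z:np.round(pl(d,240+x/3.3-.5,95+y/3.3-.5,z,T)*1000,1)
for n,x,y,z in [('L',148,90,.06),('L',148,440,.06),('R',244,90,.06),('R',234,430,.06),('plate top rear',127,563,.0945),('r',261,563,.0945),('plate top front',128,549,.0945),('r',258,549,.0945),('stop top',148,47,.08),('r',252,47,.08)]: print(n,f(x,y,z))
print(s['eef_pos'],s['q'])
t=arm.get_image('top')
h=lambda x,y,z:np.round(pl(t,175+x/6.6-.5,115+y/6.6-.5,z)*1000,1)
print('empty upright front top',h(570,180,.276),h(663,190,.276),'other',h(72,125,.276),h(152,135,.276))
```

```text
L [ 401.1 -172.5   60. ]
L [ 518.3 -170.4   60. ]
R [ 400.6 -142.6   60. ]
R [ 514.1 -140.8   60. ]
plate top rear [ 547.5 -176.8   94.5]
r [ 546.7 -133.3   94.5]
plate top front [ 542.5 -176.5   94.5]
r [ 541.7 -134.5   94.5]
stop top [ 387.9 -172.7   80. ]
r [ 387.4 -142.6   80. ]
[ 0.46323388 -0.17251167  0.25977508] [ 4.19796415e-02  3.85988876e-02 -3.29625165e-01  1.05291374e-06
 -1.20298345e+00 -1.59560453e+00]
empty upright front top [656.9  -7.8 276. ] [651.2 -56.3 276. ] other [688.  252.5 276. ] [682.4 210.6 276. ]
```

Run:
```python
from h import *
for i in range(4):
    s=arm.sense();print(s['time_s'],s['eef_pos'].round(4) if hasattr(s['eef_pos'],'round') else s['eef_pos'],np.round(s['q'],4),np.round(s['dq'],3)); arm.get_image('wrist')
t=arm.get_image('top')
h=lambda x,y,z:np.round(pl(t,170+x/3.3-.5,105+y/3.3-.5,z)*1000,1)
print(h(431,300,.06),h(431,360,.06))
```

```text
1.7 [ 0.4632 -0.1728  0.2598] [ 0.0413  0.0386 -0.3295  0.     -1.2029 -1.5958] [-0.002 -0.001  0.002  0.001  0.001 -0.002]
1.75 [ 0.4632 -0.1728  0.2598] [ 0.0413  0.0386 -0.3295  0.     -1.2029 -1.5959] [ 0.002  0.001  0.002 -0.    -0.001 -0.002]
1.8 [ 0.4633 -0.1727  0.2599] [ 0.0415  0.0386 -0.3294  0.     -1.2029 -1.596 ] [ 0.005  0.     0.002  0.001  0.    -0.002]
1.85 [ 0.4634 -0.1726  0.2599] [ 4.1800e-02  3.8700e-02 -3.2940e-01 -1.0000e-04 -1.2029e+00 -1.5960e+00] [ 0.006  0.001  0.    -0.001 -0.001  0.001]
[ 490.  -151.8   60. ] [ 418.4 -151.1   60. ]
```

```bash
python3 -m creep '[11,20,-60,0,0,0,85,11,20,-60,0,0,0,85,11,20,-60,0,0,0,85,11,20,-60,0,0,0,85,11,20,-60,0,0,0,85,11,20,-60,0,0,0,85]'
python3 - <<'E'
from h import *
s=arm.sense();d=arm.get_image('wrist');cv2.imwrite('pics/w2.png',d['img'])
print(s['time_s'],s['eef_pos'],s['dq'],Rn.from_euler('xyz',s['ee_rot']).as_matrix().round(4))
E
```

```text
time_s: 2.55
eef_pos: [0.4753, -0.152, 0.2011]
ee_rot: [-1.61, 1.569, -0.021]
ft_force: [0.3, 1.4, -0.3]
grip_width: 0.0847
2.55 [ 0.47534854 -0.15201041  0.20113205] [ 0.00171294  0.00088314 -0.00604067 -0.00130227  0.00212601 -0.00034077] [[ 2.100e-03 -9.998e-01 -1.800e-02]
 [-0.000e+00 -1.800e-02  9.998e-01]
 [-1.000e+00 -2.100e-03 -1.000e-04]]
```

View pics/w2.png

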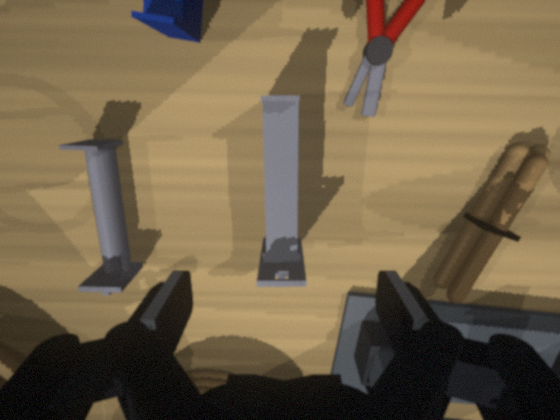

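Run:
```python
from h import *
s=arm.sense();d=arm.get_image('wrist');T=wristT(d,s);im=d['img'].astype(float)
b=cv2.GaussianBlur(im,(3,3),0)
sc=b[:,:,0]-b[:,:,2]  # blue - red: wood negative, steel>0
Ls=[];Rs=[]
for r in range(115,232,6):
    row=sc[r]; m=np.where(row[245:320]>-5)[0]+245
    Ls.append(pl(d,m[0]-.5,r,.06,T));Rs.append(pl(d,m[-1]+.5,r,.06,T)); 
for n,A in(('L',Ls),('R',Rs)):
    A=np.array(A)*1e3;p=np.polyfit(A[:,0],A[:,1],1);print(n,np.polyval(p,475),np.degrees(np.arctan(p[0])),A[[0,-1]].round(1).tolist())
col=sc[:,282];m=np.where(col[85:300]>-5)[0]+85;print(m[0],m[-1],pl(d,282,m[-1]+.5,.0945,T)*1e3,pl(d,282,m[0]-.5,.08,T)*1e3,s['eef_pos'])
```

```text
L -168.4155896886805 1.2745960311485278 [[404.8, -169.9, 60.0], [508.7, -167.2, 60.0]]
R -139.6751043077954 1.094846602830125 [[404.3, -141.1, 60.0], [508.1, -138.8, 60.0]]
96 285 [ 548.32497095 -151.66170572   94.5       ] [ 389.25088694 -154.31753542   80.        ] [ 0.4751988  -0.1519871   0.20095444]
```

The wrist view shows the steel tube at columns 264-298. Its centre is y ≈ -154 at x 475, the yaw is 1.2° and the length is 159 mm, which fits the size given. I'll descend now.

```bash
python3 -m creep '[2,-2,-40,0,0,0,85,2,-2,-80,0,0,0,85,2,-2,-120,0,0,0,85,2,-2,-150,0,0,0,85,2,-2,-175,0,0,0,85,2,-2,-175,0,0,0,85]' && python3 -m creep '[0,0,0,0,0,0,20,0,0,0,0,0,0,20,0,0,0,0,0,0,20,0,0,0,0,0,0,20,0,0,0,0,0,0,20,0,0,0,0,0,0,20]' 80
python3 - <<'E'
from h import *
s=arm.sense();d=arm.get_image('wrist');cv2.imwrite('pics/w3.png',d['img'])
print(s['eef_pos'],s['grip_width'],np.round(s['ft_force'],1),np.round(s['torque'],2))
E
```

```text
time_s: 3.25
eef_pos: [0.4746, -0.1539, 0.0223]
ee_rot: [1.569, 1.565, -3.126]
ft_force: [-0.3, 0.3, 1.1]
grip_width: 0.085
time_s: 3.85
eef_pos: [0.4777, -0.1537, 0.0263]
ee_rot: [-1.624, 1.568, -0.034]
ft_force: [-1.7, 0.6, 6.8]
grip_width: 0.029
[ 0.4777144  -0.15373294  0.02634053] 0.028954811407082413 [-1.7  0.6  6.8] [0.25 0.45 0.03]
```

View pics/w3.png

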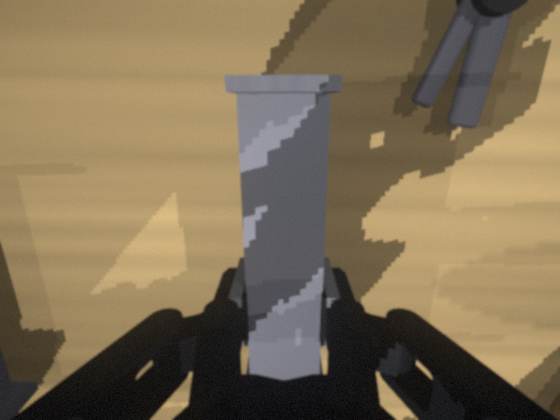

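Gripped at 29 mm. I'll lift it and tilt the tool to look at the empty upright with the wrist camera.

```bash
python3 -m creep '[0,0,30,0,0,0,20,0,0,70,0,0,0,20,0,0,115,0,-6,0,20,0,0,160,0,-12,0,20,-10,30,205,0,-18,0,20,-20,60,250,0,-25,0,20,-20,60,270,0,-25,0,20,-20,60,270,0,-25,0,20,-20,60,270,0,-25,0,20,-20,60,270,0,-25,0,20]'
python3 - <<'E'
from h import *
s=arm.sense();d=arm.get_image('wrist');cv2.imwrite('pics/w4.png',d['img']);d=arm.get_image('scene');cv2.imwrite('pics/s4.png',d['img'])
print(s['time_s'],s['eef_pos'],s['grip_width'],np.round(s['ft_force'],1),np.round(s['torque'],2),np.round(s['dq'],3))
E
```

```text
time_s: 4.9
eef_pos: [0.4561, -0.094, 0.2928]
ee_rot: [-1.59, 1.138, -0.001]
ft_force: [1.0, -0.0, -6.6]
grip_width: 0.0294
4.9 [ 0.45609429 -0.09404708  0.2928284 ] 0.029361212360079856 [ 1.  -0.  -6.6] [-0.01  2.28 -0.02] [-0.009  0.027 -0.     0.005 -0.    -0.001]
```

View pics/w4.png

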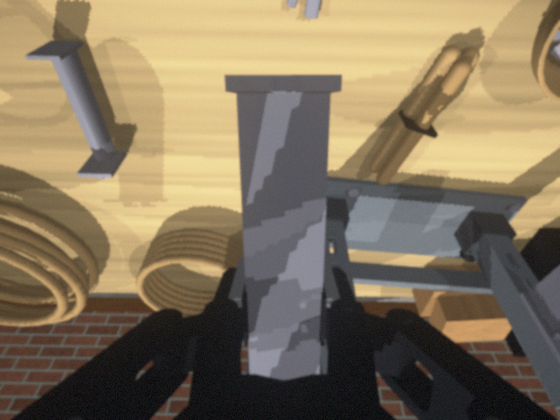

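View pics/s4.png

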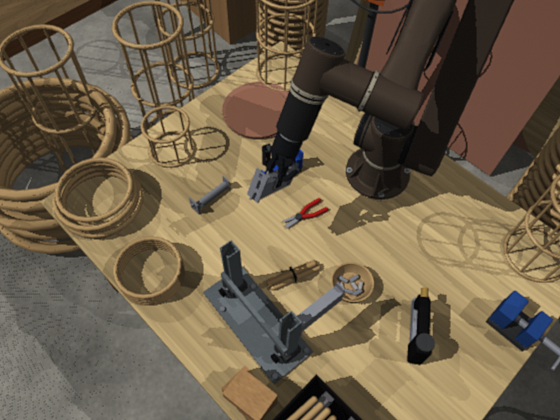

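```bash
python3 -m creep '[0,-90,90,0,-8,0,20,0,-90,90,0,-8,0,20,0,-90,90,0,-8,0,20,0,-90,90,0,-8,0,20,0,-90,90,0,-8,0,20,0,-90,90,0,-8,0,20]'
python3 - <<'E'
from h import *
s=arm.sense();d=arm.get_image('wrist');cv2.imwrite('pics/w5.png',d['img']);T=wristT(d,s);np.save('T5.npy',T)
print(s['time_s'],s['eef_pos'],s['grip_width'],np.round(s['ft_force'],1),np.round(s['dq'],3),T.round(3))
for p in [(.659,-.026,.275),(.659,-.026,.2),(.686,.233,.275)]: print(px(d,p,T))
E
```

```text
time_s: 5.6
eef_pos: [0.4562, -0.1836, 0.382]
ee_rot: [-1.588, 1.0, 0.0]
ft_force: [0.3, -0.8, -5.0]
grip_width: 0.029
5.6 [ 0.4562396  -0.18362421  0.38204723] 0.029033621626775686 [ 0.3 -0.8 -5. ] [ 0.02  -0.011 -0.004  0.001 -0.     0.006] [[-0.014 -0.628 -0.778  0.31 ]
 [ 1.    -0.017 -0.004 -0.184]
 [-0.011 -0.778  0.628  0.459]
 [ 0.     0.     0.     1.   ]]
(np.float64(412.7855123509604), np.float64(274.3895625068225))
(np.float64(399.3903880381106), np.float64(223.9777621276276))
(np.float64(609.3440054004604), np.float64(287.7225863217181))
```

View pics/w5.png

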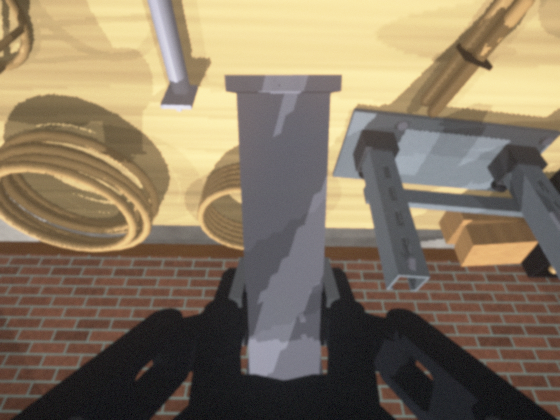

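The upright's front face and slots are in view at columns 365-428, rows 135-290. I'll enlarge that.

Run:
```python
import cv2
a=cv2.imread('pics/w5.png')
cv2.imwrite('pics/w5c.png',cv2.resize(a[185:295,360:440],None,fx=5.4,fy=5.4,interpolation=cv2.INTER_CUBIC))
```

```text
(no output)
```

View pics/w5c.png

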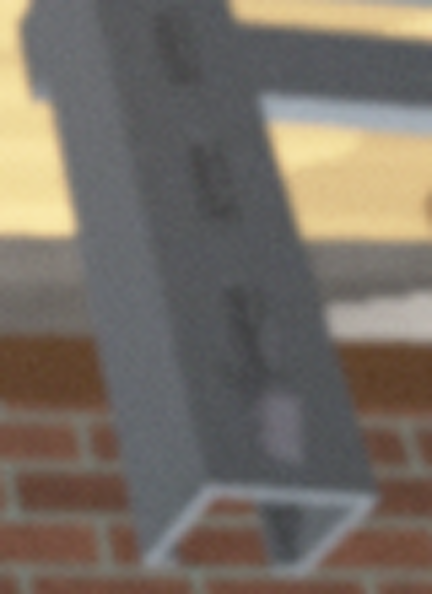

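Run:
```python
from h import *
d=arm.get_image('wrist');T=np.load('T5.npy');sc=arm.get_image('scene');tp=arm.get_image('top')
P=lambda x,y:(360+(x+.5)/5.4-.5,185+(y+.5)/5.4-.5)
S=lambda x,y:(195+(x+.5)/4-.5,230+(y+.5)/4-.5)
Q=lambda x,y:(170+(x+.5)/3.3-.5,105+(y+.5)/3.3-.5)
for z in (.271,.276,.281):
    print(z,[(pl(d,*P(*p),z,T)*1e3).round(1)[:2].tolist() for p in((207,487),(376,497))],[(pl(sc,*S(*p),z)*1e3).round(1)[:2].tolist() for p in((143,43),(178,80))],[(pl(tp,*Q(*p),z)*1e3).round(1)[:2].tolist() for p in((340,124),(303,120))])
def tri(rs):
    A=np.zeros((3,3));b=np.zeros(3)
    for o,r in rs:
        r=r/np.linalg.norm(r);M=np.eye(3)-np.outer(r,r);A+=M;b+=M@o
    return np.linalg.solve(A,b)*1e3
for a,b in(((207,487),(143,43)),((376,497),(178,80))): print(tri([ray(d,*P(*a),T),ray(sc,*S(*b))]).round(1))
# slots: intersect rays with face plane through (659,-26) yaw -5.6
th=np.radians(-5.6);n=np.array([np.cos(th),np.sin(th),0]);yv=np.array([-np.sin(th),np.cos(th),0])
for x0 in (.656,.659,.662):
  p0=np.array([x0,-.026,0]);o=[]
  for q in [(207,487),(376,497),(240,290),(240,370),(268,370),(200,140),(225,220),(165,10),(190,85),(280,395),(280,460),(259,400),(302,400)]:
    c,r=ray(d,*P(*q),T);X=c+r*(n@(p0-c))/(n@r);o.append((round(float(yv@(X-p0))*1e3,1),round(X[2]*1e3,1)))
  print(x0,o)
```

```text
0.271 [[668.2, -40.4], [671.7, -0.4]] [[657.3, -46.2], [659.3, -8.4]] [[656.1, -48.4], [660.6, -9.7]]
0.276 [[658.7, -44.2], [662.1, -5.3]] [[658.8, -44.1], [660.8, -6.3]] [[655.0, -48.5], [659.5, -9.9]]
0.281 [[649.2, -48.0], [652.5, -10.2]] [[660.3, -41.9], [662.4, -4.3]] [[653.9, -48.5], [658.4, -10.1]]
[658.8 -44.1 275.9]
[661.   -6.  276.6]
0.656 [(-20.2, np.float64(278.4)), (18.6, np.float64(278.2)), (-0.3, np.float64(225.1)), (-5.5, np.float64(247.7)), (1.3, np.float64(247.1)), (-0.2, np.float64(179.2)), (0.7, np.float64(204.4)), (-0.3, np.float64(134.0)), (1.1, np.float64(160.6)), (2.6, np.float64(253.6)), (-1.6, np.float64(270.5)), (-2.8, np.float64(255.4)), (7.6, np.float64(254.6))]
0.659 [(-18.9, np.float64(276.8)), (20.2, np.float64(276.6)), (1.2, np.float64(223.0)), (-4.1, np.float64(245.7)), (2.8, np.float64(245.2)), (1.2, np.float64(176.7)), (2.1, np.float64(202.1)), (1.1, np.float64(131.0)), (2.5, np.float64(157.9)), (4.1, np.float64(251.8)), (-0.1, np.float64(268.8)), (-1.4, np.float64(253.5)), (9.1, np.float64(252.7))]
0.662 [(-17.6, np.float64(275.2)), (21.8, np.float64(275.0)), (2.6, np.float64(220.9)), (-2.7, np.float64(243.8)), (4.2, np.float64(243.3)), (2.6, np.float64(174.1)), (3.6, np.float64(199.7)), (2.6, np.float64(128.1)), (4.0, np.float64(155.2)), (5.5, np.float64(249.9)), (1.3, np.float64(267.1)), (0.0, np.float64(251.7)), (10.6, np.float64(250.9))]
```

```bash
python3 -m creep '[0,45,0,0,0,0,20,0,90,0,0,0,0,20,0,135,0,0,0,0,20,0,180,0,0,0,0,20,0,225,0,0,0,0,20,0,270,0,0,0,0,20,0,310,0,0,0,0,20,0,310,0,0,0,0,20,0,310,0,0,0,0,20,0,310,0,0,0,0,20]'
python3 - <<'E'
from h import *
s=arm.sense();d=arm.get_image('wrist');cv2.imwrite('pics/w6.png',d['img']);T=wristT(d,s);np.save('T6.npy',T)
print(s['time_s'],s['eef_pos'],s['grip_width'],np.round(s['ft_force'],1),np.round(s['dq'],3),T.round(3))
a=d['img'];u,v=map(int,px(d,(.659,-.026,.24),T));print(u,v)
cv2.imwrite('pics/w6c.png',cv2.resize(a[v-60:v+60,u-50:u+50],None,fx=5,fy=5,interpolation=cv2.INTER_CUBIC))
E
```

```text
time_s: 6.8
eef_pos: [0.4565, 0.1263, 0.3846]
ee_rot: [-1.588, 0.995, 0.001]
ft_force: [-0.8, -0.7, -5.7]
grip_width: 0.0289
6.8 [0.45648988 0.12633248 0.38461812] 0.028932056526895747 [-0.8 -0.7 -5.7] [-0.025 -0.01   0.     0.003 -0.002 -0.001] [[-0.016 -0.624 -0.781  0.31 ]
 [ 1.    -0.018 -0.006  0.126]
 [-0.011 -0.781  0.624  0.46 ]
 [ 0.     0.     0.     1.   ]]
161 242
```

View pics/w6c.png

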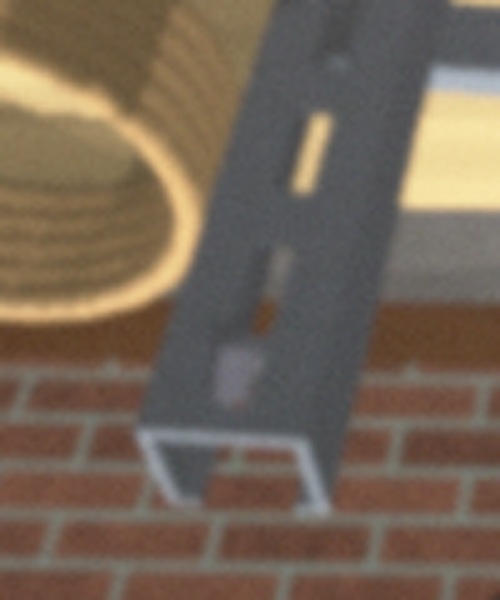

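View pics/w6.png

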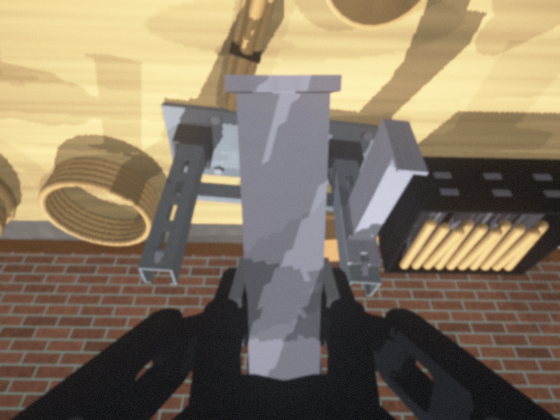

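Run:
```python
from h import *
d=arm.get_image('wrist');T5=np.load('T5.npy');T6=np.load('T6.npy')
P=lambda x,y:(360+(x+.5)/5.4-.5,185+(y+.5)/5.4-.5)
Q=lambda x,y:(111+(x+.5)/5-.5,182+(y+.5)/5-.5)
def tri(rs):
    A=np.zeros((3,3));b=np.zeros(3)
    for o,r in rs:
        r=r/np.linalg.norm(r);M=np.eye(3)-np.outer(r,r);A+=M;b+=M@o
    X=np.linalg.solve(A,b);res=[np.linalg.norm(np.cross(X-o,r/np.linalg.norm(r)))*1e3 for o,r in rs];return (X*1e3).round(1),np.round(res,1)
for n,a,b in(('cornR',(207,487),(140,430)),('cornL',(376,497),(306,439)),('slot2 bot',(200,143),(325,112)),('slot2 top',(232,218),(297,192)),('slot1 bot',(242,285),(285,248)),('catch low',(280,395),(240,345)),('catch up',(282,462),(232,408))):
  print(n,*tri([ray(d,*P(*a),T5),ray(d,*Q(*b),T6)]))
```

```text
cornR [658.  -44.5 276.5] [0.1 0.1]
cornL [661.4  -5.7 276.4] [0. 0.]
slot2 bot [661.9 -23.6 174.9] [0.4 0.4]
slot2 top [657.  -23.3 204.5] [1.2 1.2]
slot1 bot [660.4 -23.5 221.1] [0.4 0.4]
catch low [653.5 -24.7 255.3] [0. 0.]
catch up [660.4 -25.2 268.7] [0.2 0.2]
```

```bash
cat > tgt.py <<'E'
from h import *
import sys
G=lambda yaw:Rn.from_euler('z',yaw,degrees=True).as_matrix()@np.array([[0,-1,0],[0,0,1],[-1,0,0]])
def go(p,yaw=-5.4):
    s=arm.sense();R=Rn.from_euler('xyz',s['ee_rot']).as_matrix()
    print((np.array(p)-np.array(s['eef_pos'])*1e3).round(1),Rn.from_matrix(G(yaw)@R.T).as_rotvec(degrees=True).round(2))
E
python3 -c "
from tgt import *
go([549.6,-14.7,204])"
```

```text
[  92.9 -140.2 -180.9] [ 1.83 32.97 -6.2 ]
```

```bash
python3 -m creep '[0,-50,-20,0.3,5.5,-1,20,0,-90,-40,0.6,11,-2,20,10,-125,-70,0.9,16.5,-3,20,30,-140,-110,1.2,22,-4.1,20,60,-140,-145,1.6,28,-5.2,20,85,-140,-170,1.8,33,-6.2,20,93,-140,-181,1.8,33,-6.2,20,93,-140,-181,1.8,33,-6.2,20,93,-140,-181,1.8,33,-6.2,20,93,-140,-181,1.8,33,-6.2,20]'
python3 - <<'E'
from tgt import *
s=arm.sense();d=arm.get_image('wrist');cv2.imwrite('pics/w7.png',d['img']);d=arm.get_image('scene');cv2.imwrite('pics/s7.png',cv2.resize(d['img'][180:360,150:370],None,fx=3.3,fy=3.3))
print(s['time_s'],s['eef_pos'],np.round(s['ft_force'],1),np.round(s['torque'],2),np.round(s['dq'],3));go([549.6,-14.7,204])
E
```

```text
time_s: 7.9
eef_pos: [0.5496, -0.014, 0.206]
ee_rot: [-1.453, 1.568, 0.025]
ft_force: [0.0, -0.7, -4.2]
grip_width: 0.029
7.9 [ 0.549585   -0.01395928  0.2060059 ] [ 0.  -0.7 -4.2] [-0.02  0.01 -0.01] [ 0.008 -0.019  0.001 -0.003  0.001  0.001]
[ 0.  -1.2 -2.3] [-0.03  0.21 -0.12]
```

View pics/w7.png

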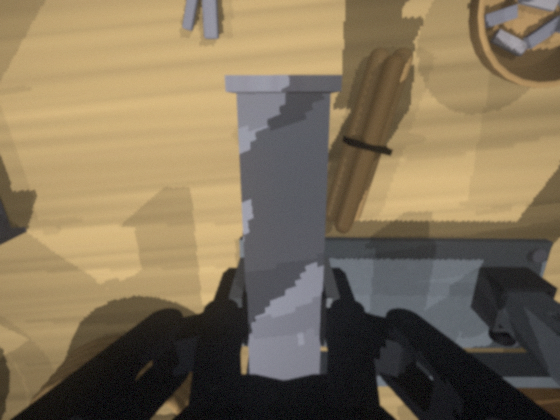

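View pics/s7.png

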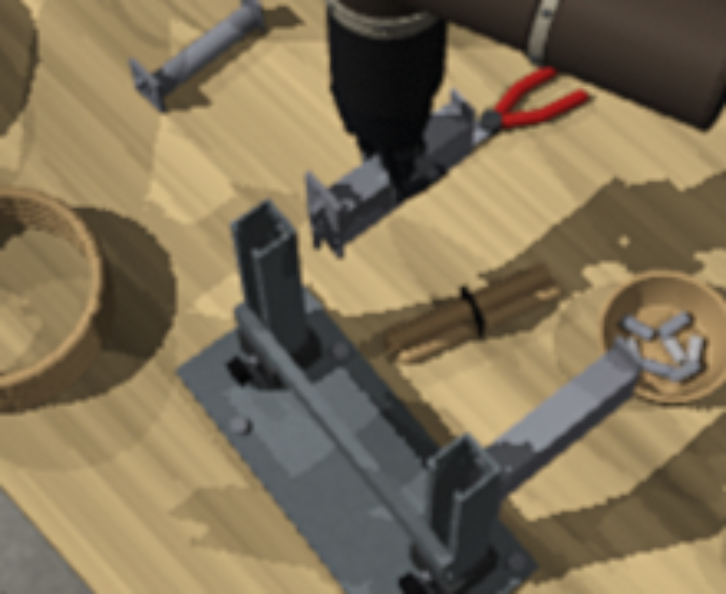

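```bash
python3 -m creep '[14,-2.3,-2.2,0,0.2,0,20,24,-3.2,-2.2,0,0.2,0,20,26,-3.4,-2.2,0,0.2,0,20,26,-3.4,-2.2,0,0.2,0,20]'
python3 -m creep '[2,-0.2,0,0,0,0,20,4,-0.4,0,0,0,0,20,5,-0.5,0,0,0,0,20,5,-0.5,0,0,0,0,20]'
```

```text
time_s: 8.4
eef_pos: [0.576, -0.0171, 0.2017]
ee_rot: [1.79, 1.567, -3.015]
ft_force: [0.5, -0.3, -6.6]
grip_width: 0.0289
time_s: 8.8
eef_pos: [0.5808, -0.0176, 0.2017]
ee_rot: [1.801, 1.567, -3.004]
ft_force: [-0.6, -0.7, -6.7]
grip_width: 0.029
```

```bash
python3 -m creep '[1.5,-0.1,0,0,0,0,20,3,-0.3,0,0,0,0,20,3,-0.3,0,0,0,0,20]'
```

```text
time_s: 9.1
eef_pos: [0.584, -0.0179, 0.2017]
ee_rot: [1.799, 1.567, -3.006]
ft_force: [-0.0, -0.7, -5.5]
grip_width: 0.0293
```

```bash
python3 -m creep '[1.5,-0.1,0,0,0,0,20,3,-0.3,0,0,0,0,20,3,-0.3,0,0,0,0,20]';python3 -m creep '[0.7,0,0,0,0,0,20,1.5,-0.1,0,0,0,0,20,1.5,-0.1,0,0,0,0,20]'
```

```text
time_s: 9.4
eef_pos: [0.5861, -0.0183, 0.2015]
ee_rot: [1.773, 1.565, -3.032]
ft_force: [-3.9, 1.3, -4.3]
grip_width: 0.0288
time_s: 9.7
eef_pos: [0.5862, -0.0184, 0.2012]
ee_rot: [1.736, 1.563, -3.07]
ft_force: [-10.5, 1.7, -1.3]
grip_width: 0.029
```

```bash
python3 -m creep '[-1,0.1,-1,0,0,0,20,-1,0.1,-2,0,0,0,20,-1,0.1,-2,0,0,0,20]';python3 - <<'E'
from h import *
s=arm.sense();print(s['eef_pos'],np.round(s['ft_force'],1),np.round(s['torque'],2),Rn.from_euler('xyz',s['ee_rot']).as_matrix().round(4).tolist())
d=arm.get_image('scene');cv2.imwrite('pics/s8.png',cv2.resize(d['img'][200:320,180:330],None,fx=5,fy=5,interpolation=cv2.INTER_CUBIC))
d=arm.get_image('top');cv2.imwrite('pics/t8.png',cv2.resize(d['img'][105:225,195:345],None,fx=5,fy=5,interpolation=cv2.INTER_CUBIC))
E
```

```text
time_s: 10.0
eef_pos: [0.5862, -0.0184, 0.1997]
ee_rot: [1.795, 1.565, -3.01]
ft_force: [-6.8, 0.2, -1.9]
grip_width: 0.0288
[ 0.58622387 -0.01840724  0.19967642] [-6.8  0.2 -1.9] [ 0.19  1.75 -0.09] [[-0.0057, -0.9957, 0.0929], [-0.0008, 0.0929, 0.9957], [-1.0, 0.0056, -0.0013]]
```

View pics/s8.png

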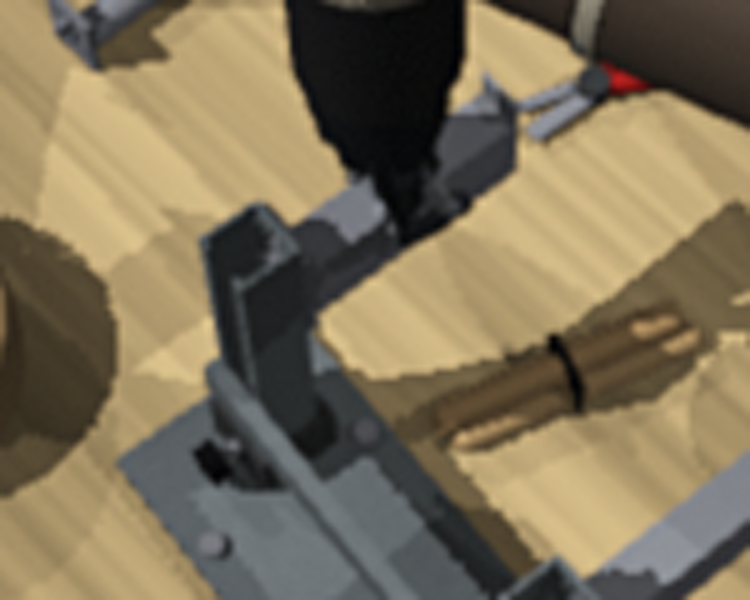

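View pics/t8.png

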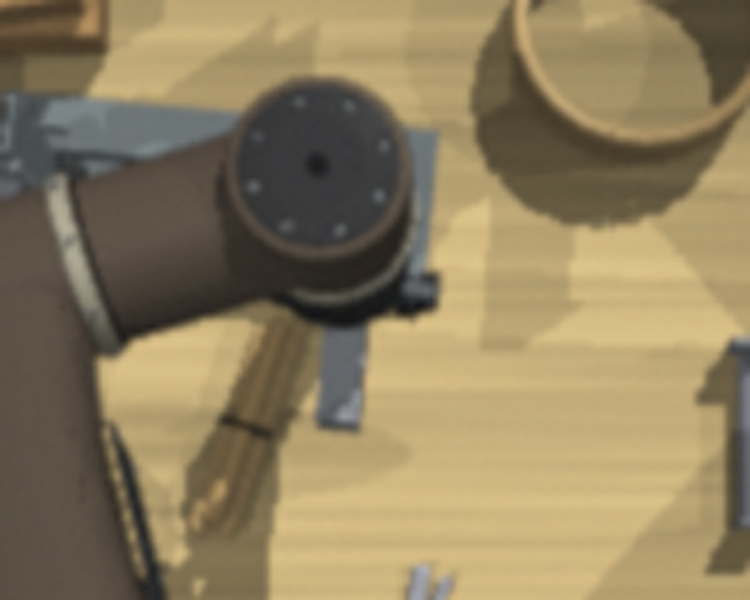

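```bash
python3 -m creep '[0,0,-1,0,0,0,20,0,0,-1.5,0,0,0,20,0,0,-1.5,0,0,0,20]';python3 -m creep '[0,0,-1,0,0,0,20,0,0,-1.5,0,0,0,20,0,0,-1.5,0,0,0,20]'
```

```text
time_s: 10.4
eef_pos: [0.5863, -0.0184, 0.1983]
ee_rot: [1.803, 1.565, -3.003]
ft_force: [-8.0, 0.3, -1.8]
grip_width: 0.029
time_s: 10.7
eef_pos: [0.5863, -0.0184, 0.1968]
ee_rot: [1.808, 1.565, -2.997]
ft_force: [-6.7, -0.2, -2.9]
grip_width: 0.029
```

```bash
python3 -m creep '[-1.5,0.1,0,0,0,0,20,-3,0.3,0,0,0,0,20,-4,0.4,0,0,0,0,20,-4,0.4,0,0,0,0,20]'
```

```text
time_s: 11.1
eef_pos: [0.5855, -0.0178, 0.1975]
ee_rot: [-2.321, 1.57, -0.843]
ft_force: [5.2, -1.9, -7.4]
grip_width: 0.0293
```

Pulling back is resisted at +5 N after only 0.8 mm, so both lips are behind the sheet. I'll centre it in x and lower.

```bash
python3 -m creep '[3,-0.3,-1,0,0,0,20,3,-0.3,-3,0,0,0,20,3,-0.3,-3,0,0,0,20]';python3 -m creep '[0,0,-1,0,0,0,20,0,0,-2,0,0,0,20,0,0,-3,0,0,0,20]'
```

```text
time_s: 11.4
eef_pos: [0.5857, -0.0182, 0.1932]
ee_rot: [1.777, 1.565, -3.028]
ft_force: [-3.6, 0.6, -5.2]
grip_width: 0.029
time_s: 11.7
eef_pos: [0.5862, -0.0181, 0.191]
ee_rot: [1.82, 1.567, -2.985]
ft_force: [-7.9, 1.0, -4.0]
grip_width: 0.0291
```

```bash
python3 -m creep '[-0.5,0,-1,0,0,0,20,-0.5,0,-2,0,0,0,20,-0.5,0,-2,0,0,0,20]';python3 -m creep '[0,0,-1,0,0,0,20,0,0,-2,0,0,0,20,0,0,-2,0,0,0,20]'
```

```text
time_s: 12.0
eef_pos: [0.5857, -0.0181, 0.1883]
ee_rot: [1.788, 1.566, -3.017]
ft_force: [-3.5, -0.1, -5.3]
grip_width: 0.029
time_s: 12.3
eef_pos: [0.5861, -0.018, 0.1865]
ee_rot: [1.804, 1.567, -3.001]
ft_force: [-0.9, -0.3, -6.6]
grip_width: 0.0288
```

```bash
python3 -m creep '[0,0,-1,0,0,0,20,0,0,-1.5,0,0,0,20,0,0,-1.5,0,0,0,20]';python3 -m creep '[0,0,-1,0,0,0,20,0,0,-1.5,0,0,0,20,0,0,-1.5,0,0,0,20]'
```

```text
time_s: 12.6
eef_pos: [0.5862, -0.0181, 0.1857]
ee_rot: [1.831, 1.568, -2.974]
ft_force: [-0.2, 0.3, -3.1]
grip_width: 0.0289
time_s: 12.9
eef_pos: [0.5863, -0.0181, 0.1852]
ee_rot: [1.908, 1.569, -2.897]
ft_force: [-5.1, 0.6, 5.0]
grip_width: 0.0294
```

Resistance from the catch starts at TCP z 185.5. I'll release and raise, then press with shut fingers close to the plate.

```bash
python3 -m creep '[0,0,0,0,0,0,85,0,0,0,0,0,0,85,0,0,0,0,0,0,85,0,0,0,0,0,0,85,0,0,15,0,0,0,85,0,0,40,0,0,0,85,0,0,60,0,0,0,85,0,0,60,0,0,0,85]'
python3 - <<'E'
from tgt import *
s=arm.sense();d=arm.get_image('wrist');cv2.imwrite('pics/w9.png',d['img'])
d=arm.get_image('scene');cv2.imwrite('pics/s9.png',cv2.resize(d['img'][200:320,180:330],None,fx=5,fy=5,interpolation=cv2.INTER_CUBIC))
print(s['eef_pos'],np.round(s['ft_force'],1))
E
```

```text
time_s: 13.7
eef_pos: [0.5874, -0.0181, 0.2469]
ee_rot: [-1.631, 1.57, -0.152]
ft_force: [-0.5, -0.1, 0.6]
grip_width: 0.085
[ 0.58741577 -0.01805187  0.24686838] [-0.5 -0.1  0.6]
```

View pics/w9.png

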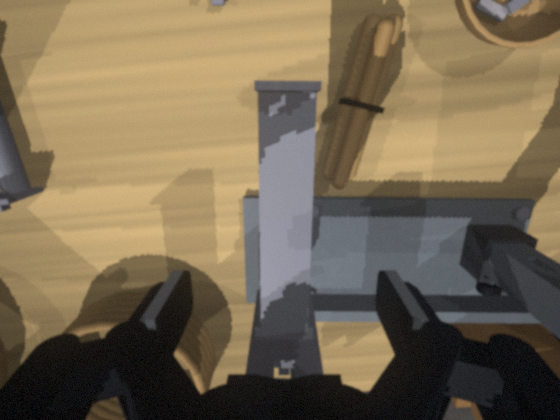

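View pics/s9.png

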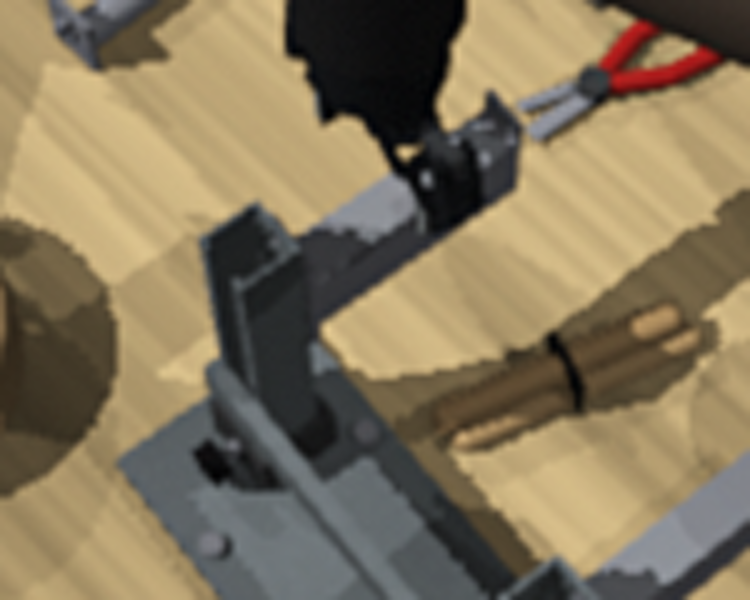

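```bash
python3 -m creep '[0,0,10,0,0,0,0,0,0,10,0,0,0,0,0,0,10,0,0,0,0,0,0,10,0,0,0,0,0,0,10,0,0,0,0,20,-2,10,0,0,0,0,40,-4,10,0,0,0,0,41,-4.5,0,0,0,0,0,41,-4.5,-15,0,0,0,0,41,-4.5,-20,0,0,0,0]' 60
python3 -m creep '[0,0,-1,0,0,0,0,0,0,-2,0,0,0,0,0,0,-3,0,0,0,0,0,0,-3,0,0,0,0]'
python3 - <<'E'
from tgt import *
s=arm.sense();d=arm.get_image('wrist');cv2.imwrite('pics/w10.png',d['img'])
print(s['eef_pos'],np.round(s['ft_force'],1))
E
```

```text
time_s: 14.8
eef_pos: [0.6255, -0.0227, 0.2214]
ee_rot: [1.762, 1.563, -3.043]
ft_force: [-0.4, 0.4, 0.3]
grip_width: -0.0002
time_s: 15.2
eef_pos: [0.6268, -0.0226, 0.2212]
ee_rot: [1.773, 1.567, -3.032]
ft_force: [-0.0, 0.2, -0.5]
grip_width: 0.0001
[ 0.62684247 -0.02256466  0.22121209] [-0.   0.2 -0.5]
```

View pics/w10.png

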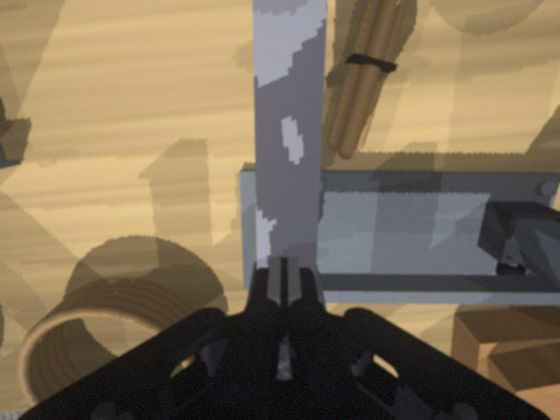

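```bash
python3 -m creep '[0,1.5,-1,0,0,0,0,0,1.5,-2,0,0,0,0,0,1.5,-3,0,0,0,0,0,1.5,-3,0,0,0,0]';python3 -m creep '[0,0,-1,0,0,0,0,0,0,-2,0,0,0,0,0,0,-2,0,0,0,0]'
```

```text
time_s: 15.65
eef_pos: [0.6268, -0.021, 0.2185]
ee_rot: [1.817, 1.567, -2.988]
ft_force: [-1.7, 1.6, 5.1]
grip_width: 0.0001
time_s: 15.95
eef_pos: [0.6269, -0.0211, 0.2183]
ee_rot: [2.013, 1.569, -2.791]
ft_force: [-6.1, 3.0, 14.5]
grip_width: -0.0001
```

```bash
python3 -m creep '[0,0,-1,0,0,0,0,0,0,-1,0,0,0,0,0,0,-1,0,0,0,0]';python3 -m creep '[0,0,-1,0,0,0,0,0,0,-1,0,0,0,0,0,0,-1,0,0,0,0]'
```

```text
time_s: 16.25
eef_pos: [0.6269, -0.0211, 0.2182]
ee_rot: [2.181, 1.569, -2.623]
ft_force: [-9.0, 2.4, 20.1]
grip_width: 0.0003
time_s: 16.55
eef_pos: [0.6269, -0.0211, 0.2182]
ee_rot: [2.573, 1.57, -2.231]
ft_force: [-11.2, 3.1, 24.7]
grip_width: 0.0
```

```bash
python3 -m creep '[-1,0,-1,0,0,0,0,-1,0,-1.5,0,0,0,0,-1,0,-1.5,0,0,0,0]';python3 -m creep '[0,0,-1,0,0,0,0,0,0,-1,0,0,0,0,0,0,-1,0,0,0,0]'
python3 - <<'E'
from h import *
d=arm.get_image('scene');cv2.imwrite('pics/s11.png',cv2.resize(d['img'][220:290,200:290],None,fx=8,fy=8,interpolation=cv2.INTER_CUBIC))
E
```

```text
time_s: 16.85
eef_pos: [0.6269, -0.0211, 0.218]
ee_rot: [-1.932, 1.569, -0.452]
ft_force: [-11.9, 4.2, 30.4]
grip_width: 0.0001
time_s: 17.15
eef_pos: [0.6269, -0.0212, 0.2179]
ee_rot: [-1.872, 1.568, -0.393]
ft_force: [-13.9, 4.4, 34.3]
grip_width: 0.0001
```

View pics/s11.png

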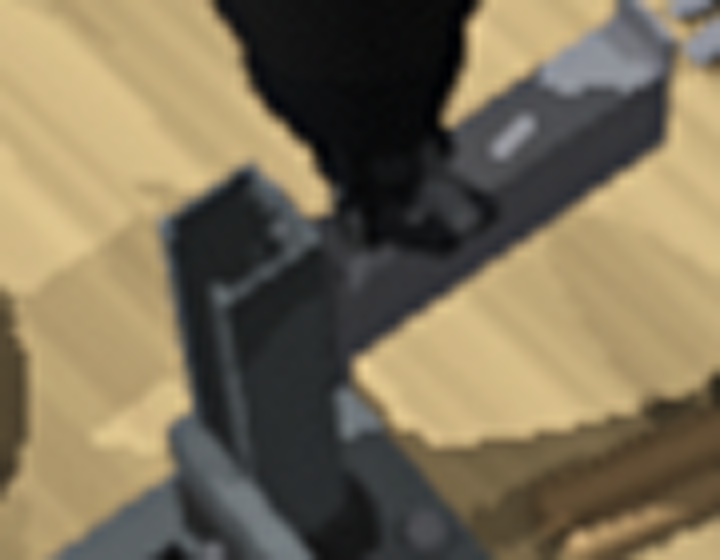

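```bash
python3 -m creep '[0,0,20,0,0,0,0,0,0,55,0,0,0,0,-40,0,90,0,-7,0,0,-85,-30,120,0,-14,0,0,-125,-60,140,0,-21,0,0,-150,-95,160,0,-28,0,0,-150,-110,170,0,-32,0,0,-150,-110,170,0,-32,0,0,-150,-110,170,0,-32,0,0,-150,-110,170,0,-32,0,0]'
python3 - <<'E'
from h import *
s=arm.sense();d=arm.get_image('wrist');cv2.imwrite('pics/w12.png',d['img']);T=wristT(d,s);np.save('T12.npy',T)
print(s['time_s'],s['eef_pos'],np.round(s['ft_force'],1),np.round(s['dq'],3))
u,v=map(int,px(d,(.657,-.025,.25),T));print(u,v)
cv2.imwrite('pics/w12c.png',cv2.resize(d['img'][v-45:v+45,u-50:u+50],None,fx=6.5,fy=6.5,interpolation=cv2.INTER_CUBIC))
E
```

```text
time_s: 18.2
eef_pos: [0.4761, -0.1309, 0.381]
ee_rot: [-1.479, 1.017, -0.001]
ft_force: [0.5, -0.6, 0.3]
grip_width: -0.0
18.2 [ 0.47606526 -0.13087687  0.38095618] [ 0.5 -0.6  0.3] [ 0.008  0.027  0.003  0.003 -0.001  0.   ]
379 241
```

View pics/w12.png

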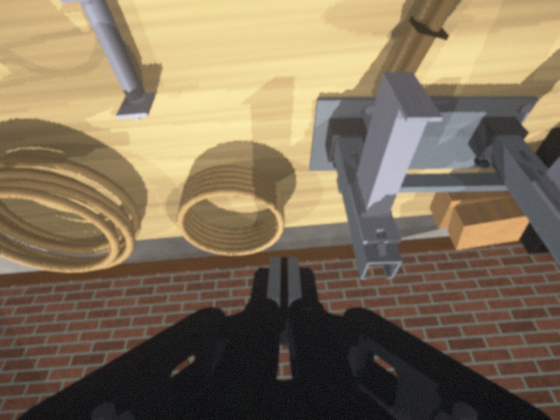

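View pics/w12c.png

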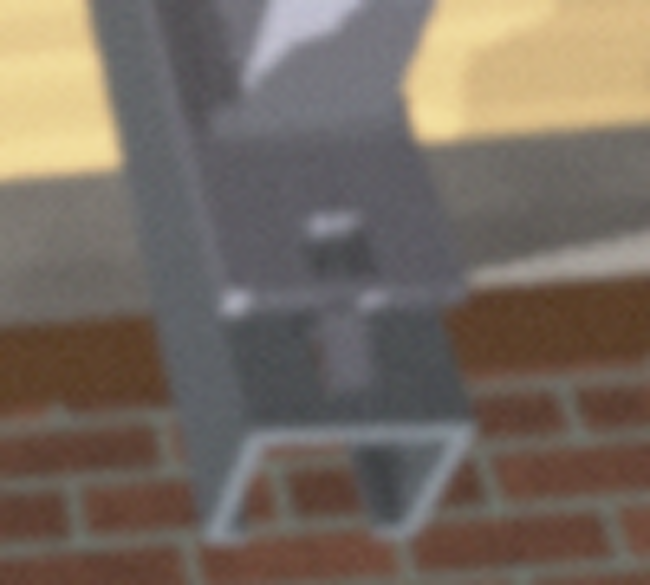

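The plate's top edge at about crop row 298 has the nose at (345,300-390) fully visible directly above it. That suggests it is home and snapped. I'll check from the other side and compare with the arm already hanging.

```bash
python3 -m creep '[0,45,0,0,0,0,0,0,90,0,0,0,0,0,0,135,0,0,0,0,0,0,180,0,0,0,0,0,0,225,0,0,0,0,0,0,235,0,0,0,0,0,0,235,0,0,0,0,0,0,235,0,0,0,0,0]'
python3 - <<'E'
from h import *
s=arm.sense();d=arm.get_image('wrist');cv2.imwrite('pics/w13.png',d['img']);T=wristT(d,s);np.save('T13.npy',T)
print(s['time_s'],s['eef_pos'],np.round(s['ft_force'],1),np.round(s['dq'],3))
o=[]
for p in((.657,-.025,.25),(.682,.233,.25)):
    u,v=map(int,px(d,p,T));print(u,v)
    o.append(cv2.resize(d['img'][v-45:v+45,u-35:u+35],None,fx=5.6,fy=5.6,interpolation=cv2.INTER_CUBIC))
cv2.imwrite('pics/w13c.png',np.hstack(o))
E
```

```text
time_s: 19.05
eef_pos: [0.4759, 0.1045, 0.3803]
ee_rot: [-1.483, 1.018, -0.003]
ft_force: [0.0, 0.5, 0.3]
grip_width: -0.0003
19.05 [0.47585541 0.10447318 0.38029779] [0.  0.5 0.3] [-0.028 -0.02  -0.002 -0.001  0.002  0.001]
182 257
394 251
```

View pics/w13c.png

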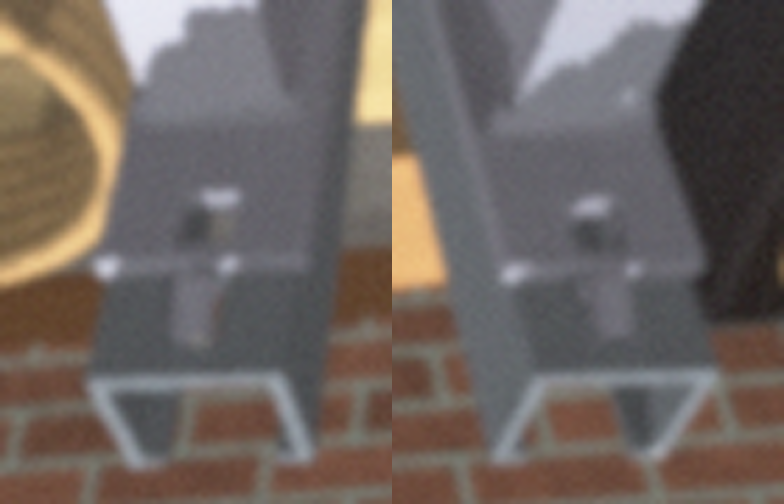

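Both uprights look the same: the plate tops sit at the same level, and each nose stands out over the plate's top edge. The robot is clear, so I'm handing in.

```bash
python3 -c "
from plant import arm
print(arm.sense()['time_s'],arm.sign_off())"
```

```text
the job is handed in; nothing more can be done
19.1 None
```

I hung the loose grey box-tube arm on the empty upright and handed the job in at 19.1 s. I gripped it at tube_mid, hooked it into the upper two slots, released it, and pressed it down with shut fingers about 25 mm in front of its plate.

**Hooking:** a pull back was resisted after 0.8 mm, so the lips are behind the sheet.

**Pressing:** it came to a hard stop at about 34 N, where 20 N is the most the catch should need. The tube top stood at about z 218, so the arm's origin is at about 158 mm. My camera estimate of home was 158.5 mm.

**Catch:** the wrist views from both sides show the nose standing out over the plate's top edge. It looks the same as on the arm on the other upright.

**Checks I did not make or could not settle:**
- I did not feel or see a distinct snap. The catch probably gave way at the end of the gripped descent, or in the first part of the press.
- I did not do a lift test.
- Measured in the image, the two plate tops differ by about 1 pixel (roughly 1.5 mm). I put this down to the viewing angle.
- The overhead camera disagreed with the wrist camera by 2 to 4 mm. I used the wrist camera, and the fit confirmed it.

I did not touch anything else on the bench.

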